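Make up two diagnostic kits from the bench stock

ROBOT

A 7-joint arm with a two-finger parallel gripper is mounted at the origin on the work surface. World frame = base frame: x ahead of the robot, y to its left, z up, the work surface at z = 0. Lengths are in m, angles in rad, forces in N, time in s.
With the tool pointing down it reaches from about 0.425 to 0.825 m from the base axis. Payload 3.6 kg.
Tool frame: the origin (TCP) lies between the finger pads; the fingertips stand 19 mm ahead of it and the grasp point (between the pads) is the TCP; z points along the fingers, x is the direction in which the jaws open and shut, and the axes are right-handed (so a half turn about z gives the same grasp; the last joint's range is limited). The gripper opens to 93 mm and grips with 3 to 60 N. Pads are 15 mm wide; open, the fingers measure 128 mm over their backs; the gripper's body (75 mm by 188 mm) begins 65 mm behind the grasp point.
Start: joints at [-1.329, 0.615, -0.013, 1.423, 0.008, 1.103, -0.04], TCP at [0.173, 0.627, 0.238] pointing down, gripper open.
Joint ranges: [-3.12, 3.12], [-0.3, 2.06], [-1.34, 1.32], [0.26, 2.42], [-1.36, 4.5], [0.01, 1.98], [-2.84, 2.84]. Speed limits (rad/s): [2.79, 2.79, 3.14, 3.14, 3.14, 3.14, 3.14].

INTERFACE

Orientations are given as a rotation vector (axis times angle).
In Python, from plant import manip, vision gives the robot as it stands.
- The arm moves only by the tool send_rows, never from a script. Its argument "targets" is a list of rows, each a list of 7 numbers: the shift along the tool's x, y, z in mm, then the turn, a rotation vector about the tool's x, y, z in rad, then the gripper command: -1 is shut, 1 is fully open, values between are in proportion. In form: [[dx, dy, dz, rx, ry, rz, hand], ...]. A call has 1 to 20 rows; each row is the pose to reach, as a shift and turn from the pose commanded when the call began, along the tool's axes at that moment; what a row does not reach only later rows make up. A row lasts 1/8 s, in which the tool goes at most 62.5 mm and 10.7 degrees, less where a joint would pass 70% of its speed; a pose out of reach is approached as far as the arm can. A call with a gripper value outside its range is refused whole. The fingers move at their own pace and stop on an object; the grip force is fixed at half the most. Time passes only in rows, so rows that repeat a pose let the fingers close. It gives the time, the measured TCP pose, the force and the opening at its end, in the units of the state.
- manip.read_state(): the state, without advancing time (a new reading comes with each control period).
- vision.capture(name): name is "scene" or "side" or "wrist"; returns (picture, depth): 384x512x3 uint8, red, green, blue; 384x512 float32, m along the optical axis (not along the pixel's ray), 0 where there is no reading.
- vision.camera_info(name): a dict with "K" (3x3 intrinsics, pixels), "rvec" (rotation vector, rad) and "tvec" (3), from world to camera coordinates, as OpenCV has them. Camera axes: x right, y down, z forward; pixel columns grow to the right and rows downward; lengths in m; the calibration is good to about 2 mm. A picture is of the moment at which its call begins: read the wrist's pose just before it. camera_info takes no time and is no camera call; for the wrist camera it gives the pose at the moment of the call.
- manip.hand_in(): hands the job in, once; it reports no verdict.
The state is a dict: "time_s": time; "q": joint angles; "qd": joint speeds; "effort": joint torques, N m; "eef_pos": TCP position; "orientation": TCP orientation; "wrist_force": force on the tool from outside, world axes, zero at the start; "moment": the same for the moment, N m; "opening": finger opening in m.
Only numpy, scipy, OpenCV 4.12 (cv2) and the standard library are available. Lean on these libraries where they do the work, as an engineer would, in place of code of your own. Each camera call takes 0.05 s, during which the arm holds its last target. There are 200 camera calls.

TASK

Make up the two grey kit trays from the stock on the bench. In the three-compartment tray stand the wide round specimen jar in the large compartment (the end with the pull tab), the tall slim bottle in the middle one and the small dropper bottle in the other end one; in the two-compartment tray put the pipette-tip box in the large compartment and the carton in the small one. Everything must stand upright on the floor of its compartment, and the stoppered flask, the amber bottle and the beaker stay where they are.

Things in the scene. Friction and masses are not known exactly. Their poses are not given: they have to be found in the camera images.
- jar_mid (a point): Wide round specimen jar, clear body with a paper label and a flat white lid, 56 mm diameter at the lid (54 mm at the body), 64 mm tall, standing. Point: its centre, half-way up (32 mm above its underside); z up.
- bottle_mid (a point): Tall slim white bottle with a narrow grey cap: body 36 mm diameter up to 62 mm, shoulder, cap 22 mm diameter, 86 mm tall in all, standing. Point: its centre, half-way up (43 mm above its underside, on the body); z up.
- dropper_mid (a point): Small white dropper bottle with a pointed nozzle: body 30 mm diameter up to 44 mm, cone to the tip, 64 mm tall in all, standing. Point: its centre, half-way up (32 mm above its underside, on the body); z up.
- tipbox_mid (a point): Pipette-tip box, clear with white tips inside and a plain grey lid, 62 mm (its x) by 46 mm (its y), 60 mm tall, standing. Point: its centre, half-way up (30 mm above its underside); z up.
- carton_mid (a point): Brown cardboard carton with a paper band, 48 mm (its x) by 32 mm (its y), 70 mm tall, standing. Point: its centre, half-way up (35 mm above its underside); z up.
- tray3: Grey kit tray fixed to the bench, compartments in a row along its x, each 84 mm in y. Walls 4 mm thick, tops 14 mm and inner floor 4 mm above the bench. A pull tab juts 17 mm out of the large compartment's end (-x). Origin: centre of the underside without tab, z up. Three, 232 x 92 mm outside: large end one (84 mm along x) at x = -70 mm, middle one (66 mm) at x = +9 mm, other end one (66 mm) at x = +79 mm.
- tray2: Grey kit tray fixed to the bench, compartments in a row along its x, each 84 mm in y. Walls 4 mm thick, tops 14 mm and inner floor 4 mm above the bench. A pull tab juts 17 mm out of the large compartment's end (-x). Origin: centre of the underside without tab, z up. Two, 162 x 92 mm outside: large one (84 mm along x) centred at x = -35 mm, small one (66 mm) at x = +44 mm.
- flask_mid (a point): Bystander: conical glass flask with a black stopper, 66 mm diameter at the foot, 82 mm tall, loose. Point: its centre, half-way up.
- amber_mid (a point): Bystander: squat amber glass bottle with a black cap, 58 mm diameter, 72 mm tall, loose. Point: its centre, half-way up.
- beaker_mid (a point): Bystander: open greenish glass beaker, 56 mm diameter at the rim, 65 mm tall, loose. Point: its centre, half-way up.
Not all that is in view belongs to the job. Leave any purple or yellow look-alike of the part that bears dropper_mid alone.

How it is judged:
By the outcome, as a careful person would: the job done as asked, in the order asked, and still so for the second after the job is handed in, with the robot touching nothing.
It also fails if it takes over 128 s, if anything falls off the work surface, if the arm or the gripper's body presses on something with over 40 N, if the wrist force passes 120 N, or if a joint passes its speed limit or range.

## Working session

There is one attempt and no reset: what is moved stays moved. The work goes in short steps, Python scripts to look and compute and a tool call to move; the robot and the scene stay as the last step left them, time stands still between calls to the robot, and variables do not carry over. Pictures are saved under pics/ and viewed, about 12 in all and at most 16, crops included, and the job is handed in when it is done.

Besides the shell and the picture viewer there is one more tool, called after "Request:" as name(argument=value, ...), one argument or row to a line, values as JSON. send_rows: Moves the arm, as the interface text tells. Its arguments: {"type":"object","properties":{"targets":{"type":"array","items":{"type":"array","items":{"type":"number"}}}},"required":["targets"]}

```bash
ls; mkdir -p pics
python3 - <<'E'
from plant import manip, vision
import cv2
print(manip.read_state())
for n in ("scene","side","wrist"):
    i=vision.camera_info(n); print(n,i)
    p,d=vision.capture(n); cv2.imwrite(f"pics/{n}0.png",p[:,:,::-1])
    import numpy as np; np.savez(f"{n}0.npz",p=p,d=d,K=i["K"],r=i["rvec"],t=i["tvec"])
a=cv2.imread("pics/scene0.png");cv2.imwrite("pics/scene0b.png",cv2.resize(a,(800,600),interpolation=cv2.INTER_CUBIC))
a=cv2.imread("pics/side0.png");cv2.imwrite("pics/side0b.png",cv2.resize(a,(800,600),interpolation=cv2.INTER_CUBIC))
E
```

```text
pics
{'time_s': 0.0, 'q': array([-1.3284872 ,  0.61589278, -0.01259807,  1.42489032,  0.00812024,
        1.10338062, -0.04038685]), 'qd': array([-2.40338101e-04, -3.23641026e-04, -9.86292400e-04,  8.19789722e-05,
       -5.24464153e-04, -9.40736070e-05, -1.21837248e-03]), 'effort': array([ 7.38681247e-04, -4.58938301e+01,  2.09032972e-01, -1.65741259e+01,
       -6.12379960e-02,  2.04158295e-02,  2.17224674e-04]), 'eef_pos': array([0.17243876, 0.62594481, 0.23650117]), 'orientation': array([ 2.49775405,  1.90286824, -0.00308572]), 'wrist_force': array([-0.69667572,  0.05861521, -0.27016979]), 'moment': array([0.01818852, 0.00359293, 0.01960566]), 'opening': 0.09309445591350685}
scene {'K': array([[488.45132708,   0.        , 255.58379364],
       [  0.        , 488.45132708, 185.91978806],
       [  0.        ,   0.        ,   1.        ]]), 'rvec': array([ 1.83746056,  1.81422276, -0.64018312]), 'tvec': array([-0.01137347, -0.422403  ,  1.53945757])}
side {'K': array([[481.28440081,   0.        , 257.82680758],
       [  0.        , 481.28440081, 188.59113402],
       [  0.        ,   0.        ,   1.        ]]), 'rvec': array([ 2.06052349, -0.62992984,  0.31790135]), 'tvec': array([-0.50373808,  0.24327031,  0.90684089])}
wrist {'K': array([[339.59797496,   0.        , 261.98551505],
       [  0.        , 339.59797496, 191.99770178],
       [  0.        ,   0.        ,   1.        ]]), 'rvec': array([-2.30279844, -1.75535224, -0.25800113]), 'tvec': array([-0.64943431, -0.03447694,  0.39176455])}
```

View pics/scene0b.png

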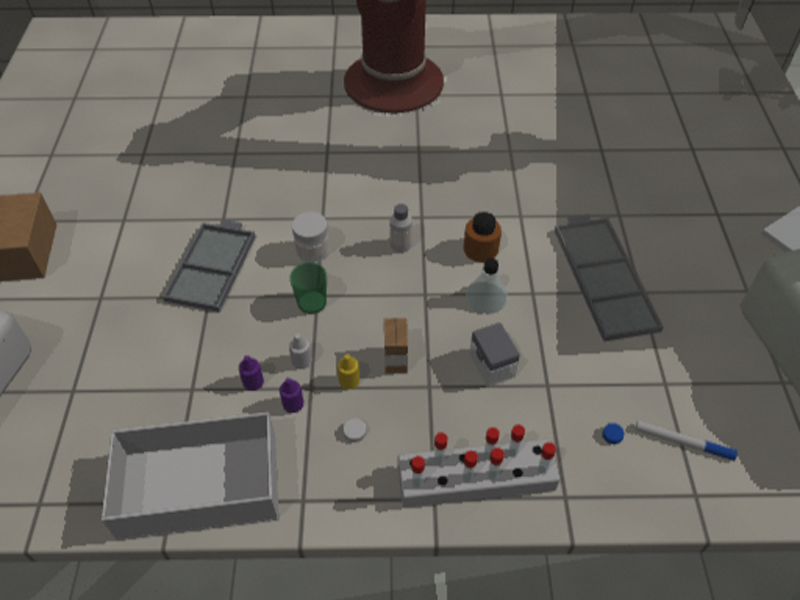

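View pics/side0b.png

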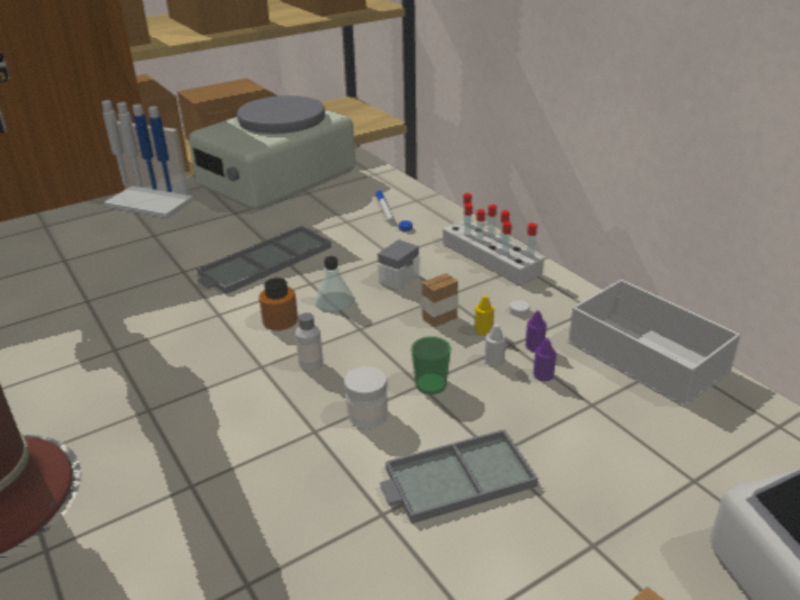

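The scene view (800x600 scale) shows tray2 at about (210,265) and tray3 at about (608,275). The jar is at (310,235), the slim bottle at (401,228), the white dropper at (299,350), the carton at (396,343) and the tip box at (495,350). Of the dropper look-alikes, purple at (251,372) and (291,393) and yellow at (348,370) are excluded by colour, so the white one fits the description. The beaker, amber bottle and flask are at (309,287), (483,235) and (490,287).

```bash
cat > h.py <<'E'
import numpy as np, cv2
def load(n):
    z=np.load(n+"0.npz"); return z["p"],z["d"],z["K"],cv2.Rodrigues(z["r"])[0],z["t"].ravel()
def cloud(d,K,R,t):
    v,u=np.mgrid[:d.shape[0],:d.shape[1]]
    c=np.stack([(u-K[0,2])/K[0,0]*d,(v-K[1,2])/K[1,1]*d,d],-1)
    return (c-t)@R
def ray(u,v,z,K,R,t):
    w=np.array([(u-K[0,2])/K[0,0],(v-K[1,2])/K[1,1],1.])@R; c=-t@R
    return c+w*(z-c[2])/w[2]
def proj(P,K,R,t):
    q=np.asarray(P)@R.T+t; return q[...,:2]/q[...,2:]*K[0,0]+K[:2,2]
E
python3 - <<'E'
from h import *
np.set_printoptions(precision=4,suppress=True)
for n in("scene","side"):
    p,d,K,R,t=load(n); W=cloud(d,K,R,t)
    print(n,"base",proj([0,0,0],K,R,t),"tcp",proj([.172,.626,.236],K,R,t))
    m=((W[...,2]>.02)&(d>0)&(W[...,2]<.12)).astype(np.uint8)
    k,l,s,c=cv2.connectedComponentsWithStats(m)
    for i in range(1,k):
        if s[i,4]<60: continue
        q=W[l==i]; zt=np.percentile(q[:,2],97)
        top=q[q[:,2]>zt-.006]
        print(i,s[i],"px*1.56",c[i]*1.5625,"ztop",zt,"top xy",(top[:,:2].min(0)+top[:,:2].max(0))/2,np.ptp(top[:,:2],axis=0),"rgb",p[l==i].mean(0).round())
E
```

```text
scene base [251.9751  51.8964] tcp [496.034   13.4017]
2 [ 230   21   44   40 1242] px*1.56 [392.9889  66.1697] ztop 0.11654307889671782 top xy [ 0.0403 -0.0011] [0.0515 0.115 ] rgb [49. 34. 31.]
4 [   0  123   34   52 1479] px*1.56 [ 22.7487 230.3245] ztop 0.07702279613776725 top xy [ 0.4525 -0.5966] [0.1226 0.0751] rgb [93. 72. 52.]
5 [249 130  15  27 330] px*1.56 [400.1894 224.6402] ztop 0.08809233617909969 top xy [0.4466 0.0062] [0.025  0.0196] rgb [89. 87. 86.]
6 [187 135  23  29 539] px*1.56 [309.6185 232.1081] ztop 0.06659390792893419 top xy [ 0.4572 -0.1376] [0.0574 0.0522] rgb [119. 117. 115.]
7 [297 135  24  28 530] px*1.56 [481.8721 232.9511] ztop 0.07420892328963864 top xy [0.4584 0.1374] [0.0364 0.0335] rgb [60. 42. 29.]
9 [300 165  23  30 425] px*1.56 [487.5882 282.8566] ztop 0.08397689008535411 top xy [0.5599 0.1382] [0.0213 0.019 ] rgb [81. 85. 83.]
10 [ 475  165   37   84 1614] px*1.56 [775.0929 316.9561] ztop 0.11759838305822383 top xy [0.6337 0.5312] [0.0968 0.0223] rgb [74. 75. 70.]
11 [185 167  24  30 534] px*1.56 [308.5411 282.5257] ztop 0.06645917708741693 top 
[... 3307 characters left out ...]
 [263 215  26  31 658] px*1.56 [429.8656 358.8336] ztop 0.06558355115979606 top xy [ 0.5605 -0.1321] [0.0565 0.0565] rgb [64. 91. 66.]
18 [220 234  28  35 792] px*1.56 [365.0785 391.4122] ztop 0.06574757637702897 top xy [ 0.4544 -0.138 ] [0.056  0.0568] rgb [149. 146. 141.]
19 [   0  259   26   71 1081] px*1.56 [ 14.4022 465.7291] ztop 0.11343354282264617 top xy [ 0.0496 -0.0201] [0.0171 0.0433] rgb [64. 48. 42.]
20 [ 454  300   58   84 3754] px*1.56 [761.4507 535.0834] ztop 0.1139454931594315 top xy [ 0.677  -0.5898] [0.0679 0.0518] rgb [121. 120. 117.]
23 [405 376  19   8  90] px*1.56 [646.6319 594.6354] ztop 0.07691265237310395 top xy [ 0.4965 -0.5698] [0.0223 0.0182] rgb [151. 117.  79.]
```

Run:
```python
from h import *
np.set_printoptions(precision=4,suppress=True)
vis=[]
for n in("scene","side"):
    p,d,K,R,t=load(n); W=cloud(d,K,R,t)
    for nm,c,zl in(("carton",(.671,-.0045),.07),("tipbox",(.6845,.1345),.06)):
        m=(np.hypot(W[...,0]-c[0],W[...,1]-c[1])<.06)&(abs(W[...,2]-zl)<.006)
        print(n,nm,cv2.minAreaRect((W[m][:,:2]*1000).astype(np.float32)),m.sum())
    # rectify plane z=.014 at 1 mm/px
    for nm,(x0,x1,y0,y1) in(("t2",(.38,.62,-.36,-.18)),("t3",(.38,.70,.2,.46))):
        xs,ys=np.meshgrid(np.arange(x0,x1,.001),np.arange(y0,y1,.001),indexing="ij")
        uv=proj(np.stack([xs,ys,xs*0+.014],-1),K,R,t).astype(np.float32)
        im=cv2.remap(p,uv[...,0],uv[...,1],cv2.INTER_CUBIC)
        zz=cv2.remap(W[...,2].astype(np.float32),uv[...,0],uv[...,1],cv2.INTER_LINEAR)
        np.savez(f"{n}_{nm}.npz",im=im,zz=zz)
        print(n,nm,"z pct",np.percentile(zz,[5,50,70,80,90,95]))
        vis.append(cv2.resize(cv2.convertScaleAbs(im[:240,:180,::-1],alpha=1.5) if nm=="t2" else cv2.convertScaleAbs(im[:,:,::-1],alpha=1.5),(200,240) if nm=="t2" else (200,246))[:240])
        z8=cv2.resize(np.clip(zz*1000*10,0,255).astype(np.uint8),(200,240)); vis.append(cv2.cvtColor(z8,8))
cv2.imwrite("pics/rect.png",np.vstack([np.hstack(vis[:4]),np.hstack(vis[4:])]))
```

```text
scene carton ((672.6582641601562, -3.453277587890625), (30.57021141052246, 51.44866180419922), 89.90705108642578) 288
scene tipbox ((686.5383911132812, 134.61766052246094), (62.89765167236328, 46.815677642822266), 21.100902557373047) 526
scene t2 z pct [-0.0018  0.0011  0.0036  0.0048  0.0093  0.0123]
scene t3 z pct [-0.0008  0.0017  0.0036  0.0053  0.0084  0.0134]
side carton ((668.48828125, -5.599178314208984), (48.66581726074219, 36.8639030456543), 0.5887702703475952) 177
side tipbox ((682.8121948242188, 135.36627197265625), (64.0287857055664, 48.98456573486328), 20.89806365966797) 234
side t2 z pct [-0.0012  0.0007  0.0037  0.0046  0.0098  0.0126]
side t3 z pct [-0.0013  0.0009  0.0041  0.0066  0.0122  0.0563]
```

View pics/rect.png

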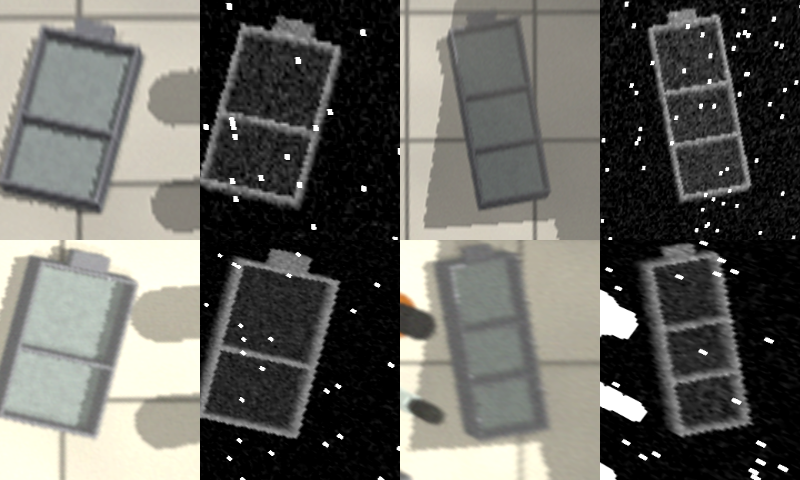

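The rectified tray tops show both rims clearly, with both pull tabs at the low-x end. I'll fit the outlines with the tab removed.

Run:
```python
from h import *
for n in("scene","side"):
    for nm,o in(("t2",(380,-360)),("t3",(380,200))):
        zz=cv2.medianBlur(np.load(f"{n}_{nm}.npz")["zz"],5)
        m=((zz>.0085)&(zz<.025)).astype(np.uint8)
        m=cv2.morphologyEx(m,cv2.MORPH_CLOSE,np.ones((7,7),np.uint8))
        m=cv2.copyMakeBorder(m,60,60,60,60,cv2.BORDER_CONSTANT)
        cs,_=cv2.findContours(m,cv2.RETR_EXTERNAL,2); c=max(cs,key=cv2.contourArea)
        f=cv2.drawContours(m*0,[c],-1,1,-1)
        f=cv2.morphologyEx(f,cv2.MORPH_OPEN,cv2.getStructuringElement(2,(55,55)))
        cs,_=cv2.findContours(f,cv2.RETR_EXTERNAL,2); c=max(cs,key=cv2.contourArea)
        r=cv2.minAreaRect(c[:,0,::-1].astype(np.float32))
        print(n,nm,np.add(r[0],o)-60,r[1],r[2])
```

```text
scene t2 [ 489.69036865 -296.15220642] (94.26946258544922, 175.05081176757812) 76.37300109863281
scene t3 [519.16362    328.27156067] (247.12899780273438, 96.72752380371094) 10.750967025756836
side t2 [ 483.54898071 -299.3861084 ] (96.75069427490234, 171.99472045898438) 75.8276596069336
side t3 [513.56910706 325.0559845 ] (244.54579162597656, 101.31233215332031) 9.950627326965332
```

Run:
```python
from h import *
np.set_printoptions(precision=1,suppress=True,linewidth=150)
for nm,c0,a,walls,o in(("t2",(487,-298),-14.0,(-79,9,79),(380,-360)),("t3",(516.5,326.5),10.3,(-114,-26,44,114),(380,200))):
  for n in("scene","side"):
    zz=cv2.medianBlur(np.load(f"{n}_{nm}.npz")["zz"],3)
    X=np.argwhere((zz>.009)&(zz<.02)).astype(float)+o
    th=np.radians(a)
    for it in range(4):
        e=np.array([np.cos(th),np.sin(th)]); f=np.array([-e[1],e[0]])
        if it==0: C=np.array(c0)
        s=(X-C)@e; w=(X-C)@f
        i=(abs(w)<38); k=i&(abs(w)>22)
        h,b=np.histogram(s[k],np.arange(-140,141,1)); h=np.convolve(h,np.ones(4),"same")
        best=max(np.arange(-15,15,.5),key=lambda q:sum(np.interp(np.array(walls)+q,b[:-1]+.5,h)))
        # refine: mean of points near each wall, side walls linear fit
        dl=[s[k&(abs(s-x-best)<5)].mean()-x for x in walls]
        L=(abs(s-best)<walls[-1]-10); dw=[];sl=[]
        for g in(-44,44):
            j=L&(abs(w-g)<8); pf=np.polyfit(s[j],w[j],1); sl.append(pf[0]); dw.append(np.median(w[j])-g)
        C=C+e*np.mean(dl)+f*np.mean(dw)
        th+=np.arctan(np.mean(sl))
    print(nm,n,"C",C,"deg",np.degrees(th),"wall resid",np.array(dl),np.array(dw))
```

```text
t2 scene C [ 494.3 -297.4] deg -13.70385397693507 wall resid [ 0.3 -0.1 -0.2] [ 0.4 -0.4]
t2 side C [ 487.8 -299.9] deg -13.658180139858782 wall resid [ 0.4  0.1 -0.5] [ 0.3 -0.3]
t3 scene C [523.4 329.1] deg 10.406284965141491 wall resid [ 0.6 -0.3 -0.3 -0.1] [ 0.4 -0.4]
t3 side C [518.1 326.2] deg 10.26539761367344 wall resid [ 0.5  0.1  0.1 -0.6] [ 0.4 -0.4]
```

```bash
cat > go.py <<'E'
# usage: go.py "x,y,z,yawdeg" ... (mm): waypoints -> rows relative to the current pose (tool vertical)
import sys; from h import *; from plant import manip
from scipy.spatial.transform import Rotation as Ro
s=manip.read_state(); R=Ro.from_rotvec(s["orientation"]); p=s["eef_pos"]*1000
yaw=np.degrees(np.arctan2(*R.as_matrix()[1::-1,0]))
print("t %.2f pos"%s["time_s"],p.round(1),"yaw %.1f tilt"%yaw,R.as_matrix()[:2,2].round(3),"F",s["wrist_force"].round(1),"open %.1f"%(s["opening"]*1000),"q",s["q"].round(2))
last=p;ly=yaw
for a in sys.argv[1:]:
    *x,y=map(float,a.split(","))
    T=Ro.from_euler("z",y,degrees=True)*Ro.from_euler("x",180,degrees=True)
    print(a,"->",(R.inv().apply(np.array(x)-p)).round(0),(R.inv()*T).as_rotvec().round(3),"rows %.1f"%max(np.linalg.norm(np.array(x)-last)/62.5,abs(y-ly)/10.7))
    last=np.array(x);ly=y
E
python3 go.py 500,300,240,100.3 456,-138,240,100.3 456,-138,110,100.3
```

```text
t 0.15 pos [172.4 626.1 236.8] yaw 74.6 tilt [-0.001 -0.002] F [-0.3  0.5 -0. ] open 92.6 q [-1.33  0.62 -0.01  1.42  0.01  1.1  -0.04]
500,300,240,100.3 -> [-227.  402.   -3.] [-0.     0.002 -0.448] rows 7.4
456,-138,240,100.3 -> [-661.  476.   -2.] [-0.     0.002 -0.448] rows 7.0
456,-138,110,100.3 -> [-661.  476.  128.] [-0.     0.002 -0.448] rows 2.1
```

Request:
send_rows(
  targets=[
    [-227, 402, -3, 0, 0.002, -0.448, 1],
    [-227, 402, -3, 0, 0.002, -0.448, 1],
    [-227, 402, -3, 0, 0.002, -0.448, 1],
    [-227, 402, -3, 0, 0.002, -0.448, 1],
    [-227, 402, -3, 0, 0.002, -0.448, 1],
    [-227, 402, -3, 0, 0.002, -0.448, 1],
    [-227, 402, -3, 0, 0.002, -0.448, 1],
    [-227, 402, -3, 0, 0.002, -0.448, 1],
    [-661, 476, -2, 0, 0.002, -0.448, 1],
    [-661, 476, -2, 0, 0.002, -0.448, 1],
    [-661, 476, -2, 0, 0.002, -0.448, 1],
    [-661, 476, -2, 0, 0.002, -0.448, 1],
    [-661, 476, -2, 0, 0.002, -0.448, 1],
    [-661, 476, -2, 0, 0.002, -0.448, 1],
    [-661, 476, -2, 0, 0.002, -0.448, 1],
    [-661, 476, -2, 0, 0.002, -0.448, 1],
    [-661, 476, -2, 0, 0.002, -0.448, 1],
    [-661, 476, -2, 0, 0.002, -0.448, 1],
  ],
)

```text
time_s: 2.4
eef_pos: [0.4564, -0.1348, 0.2396]
orientation: [-2.008, -2.414, -0.004]
wrist_force: [-0.0, 0.6, -0.1]
opening: 0.0932
```

```bash
python3 go.py 456,-138,110,100.3 456,-138,38,100.3
python3 - <<'E'
from h import *; from plant import vision
i=vision.camera_info("wrist"); p,d=vision.capture("wrist"); R=cv2.Rodrigues(i["rvec"])[0];t=i["tvec"].ravel()
W=cloud(d,i["K"],R,t); cv2.imwrite("pics/w1.png",p[:,:,::-1])
for nm,c,z in(("jar",(.456,-.138),.064),("beaker",(.563,-.1325),.065)):
    m=(np.hypot(W[...,0]-c[0],W[...,1]-c[1])<.05)&(abs(W[...,2]-z)<.007)
    q=W[m]; print(nm,m.sum(),q.min(0),q.max(0),(q.min(0)+q.max(0))/2)
E
```

```text
t 2.40 pos [ 456.4 -134.8  239.6] yaw 100.5 tilt [-0.     0.003] F [-0.   0.6 -0.1] open 93.2 q [ 0.26  0.35 -0.02  1.91  0.01  0.89  1.99]
456,-138,110,100.3 -> [ -3.  -1. 130.] [ 0.001 -0.003  0.003] rows 2.1
456,-138,38,100.3 -> [ -4.  -1. 202.] [ 0.001 -0.003  0.003] rows 1.2
jar 2458 [ 0.42820932 -0.16440919  0.05712285] [ 0.48338428 -0.10933516  0.0665183 ] [ 0.4557968  -0.13687217  0.06182058]
beaker 668 [ 0.53632597 -0.15926172  0.05803925] [ 0.59157762 -0.1040168   0.06740092] [ 0.5639518  -0.13163926  0.06272009]
```

View pics/w1.png

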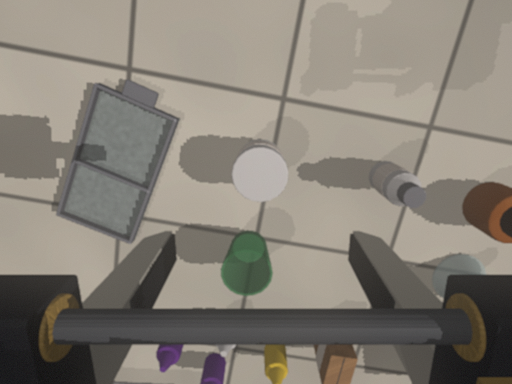

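The wrist view shows the jar lid at (260,172), the beaker at (247,262) and tray2 at upper left. Its measured jar centre (455.8, −136.9) agrees with the first estimate, so I'm descending and gripping.

Request:
send_rows(
  targets=[
    [0, 0, 50, 0, 0, 0, 1],
    [0, 0, 100, 0, 0, 0, 1],
    [0, 0, 140, 0, 0, 0, 1],
    [0, 0, 170, 0, 0, 0, 1],
    [0, 0, 190, 0, 0, 0, 1],
    [0, 0, 200, 0, 0, 0, 1],
    [0, 0, 200, 0, 0, 0, 1],
    [0, 0, 200, 0, 0, 0, 1],
    [0, 0, 200, 0, 0, 0, -1],
    [0, 0, 200, 0, 0, 0, -1],
    [0, 0, 200, 0, 0, 0, -1],
    [0, 0, 200, 0, 0, 0, -1],
    [0, 0, 200, 0, 0, 0, -1],
    [0, 0, 200, 0, 0, 0, -1],
    [0, 0, 200, 0, 0, 0, -1],
    [0, 0, 200, 0, 0, 0, -1],
  ],
)

```text
time_s: 4.45
eef_pos: [0.456, -0.1367, 0.0397]
orientation: [-2.013, -2.41, -0.002]
wrist_force: [-0.9, -0.3, 2.0]
opening: 0.0555
```

```bash
python3 go.py 456,-138,200,100.3 540,100,200,100.3 452,315,200,100.3
```

```text
t 4.45 pos [ 456.  -136.7   39.7] yaw 100.3 tilt [0.    0.002] F [-0.9 -0.3  2. ] open 55.5 q [ 0.26  0.67 -0.02  2.1   0.02  0.37  1.97]
456,-138,200,100.3 -> [  -1.   -0. -160.] [ 0.    -0.002 -0.001] rows 2.6
540,100,200,100.3 -> [ 218.  125. -160.] [ 0.    -0.002 -0.001] rows 4.0
452,315,200,100.3 -> [ 445.   77. -159.] [ 0.    -0.002 -0.001] rows 3.7
```

Request:
send_rows(
  targets=[
    [0, 0, -20, 0, 0, 0, -1],
    [0, 0, -60, 0, 0, 0, -1],
    [0, 0, -110, 0, 0, 0, -1],
    [0, 0, -150, 0, 0, 0, -1],
    [40, 22, -160, 0, 0, 0, -1],
    [80, 45, -160, 0, 0, 0, -1],
    [120, 68, -160, 0, 0, 0, -1],
    [160, 90, -160, 0, 0, 0, -1],
    [200, 105, -160, 0, 0, 0, -1],
    [240, 115, -160, 0, 0, 0, -1],
    [280, 115, -160, 0, 0, 0, -1],
    [320, 107, -160, 0, 0, 0, -1],
    [360, 97, -160, 0, 0, 0, -1],
    [400, 87, -160, 0, 0, 0, -1],
    [430, 80, -160, 0, 0, 0, -1],
    [445, 77, -159, 0, 0, 0, -1],
    [445, 77, -159, 0, 0, 0, -1],
    [445, 77, -159, 0, 0, 0, -1],
    [445, 77, -159, 0, 0, 0, -1],
  ],
)

```text
time_s: 6.82
eef_pos: [0.4534, 0.313, 0.1995]
orientation: [-2.017, -2.408, -0.002]
wrist_force: [-0.7, 0.5, -0.7]
opening: 0.0554
```

```bash
python3 go.py 452,315,46,100.3
python3 - <<'E'
from h import *; from plant import vision
i=vision.camera_info("wrist"); p,d=vision.capture("wrist"); R=cv2.Rodrigues(i["rvec"])[0];t=i["tvec"].ravel()
np.savez("w2.npz",p=p,d=d,K=i["K"],R=R,t=t); cv2.imwrite("pics/w2.png",p[:,:,::-1])
E
```

```text
t 6.83 pos [453.4 313.  199.5] yaw 100.1 tilt [0.    0.001] F [-0.7  0.5 -0.7] open 55.4 q [-0.61  0.5  -0.05  1.76  0.03  0.87  1.07]
452,315,46,100.3 -> [  2.  -1. 153.] [ 0.001 -0.001 -0.003] rows 2.5
```

View pics/w2.png

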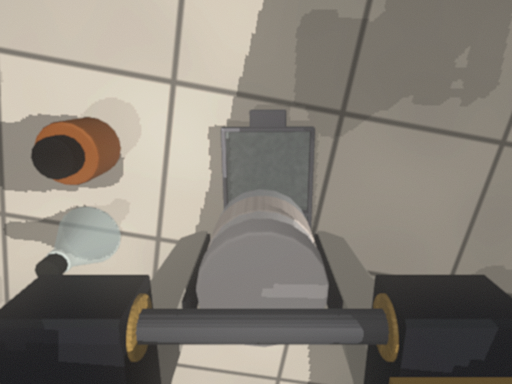

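The jar is held at (262,250), and tray3's end wall shows its corners near (222,128) and (314,127), tab above. I'll check those corners against the estimate.

Run:
```python
from h import *
z=np.load("w2.npz");K,R,t=z["K"],z["R"],z["t"]
print(ray(222,127.5,.014,K,R,t),ray(314.5,127,.014,K,R,t))
c,s=np.cos(np.radians(10.3)),np.sin(np.radians(10.3))
for y in(46,-46): print(520.8-116*c-y*s,327.6-116*s+y*c)
```

```text
[0.41581309 0.2675983  0.014     ] [0.39961969 0.35565151 0.014     ]
398.44443370435704 352.11765479144634
414.89423749506125 261.60023130156054
```

Request:
send_rows(
  targets=[
    [3, 0, 50, 0, 0, 0, -1],
    [3, 0, 100, 0, 0, 0, -1],
    [3, 0, 130, 0, 0, 0, -1],
    [3, 0, 145, 0, 0, 0, -1],
    [3, 0, 152, 0, 0, 0, -1],
    [3, 0, 154, 0, 0, 0, -1],
    [3, 0, 155, 0, 0, 0, -1],
    [3, 0, 155, 0, 0, 0, -1],
    [3, 0, 155, 0, 0, 0, -1],
    [3, 0, 155, 0, 0, 0, 0.9],
    [3, 0, 155, 0, 0, 0, 0.9],
    [3, 0, 155, 0, 0, 0, 0.9],
    [3, 0, 155, 0, 0, 0, 0.9],
    [3, 0, 155, 0, 0, 0, 0.9],
    [3, 0, 130, 0, 0, 0, 0.9],
    [3, 0, 90, 0, 0, 0, 0.9],
    [3, 0, 40, 0, 0, 0, 0.9],
    [3, 0, 0, 0, 0, 0, 0.9],
    [3, 0, 0, 0, 0, 0, 0.9],
    [3, 0, 0, 0, 0, 0, 0.9],
  ],
)

```text
time_s: 9.38
eef_pos: [0.4513, 0.3172, 0.1989]
orientation: [-2.013, -2.41, -0.0]
wrist_force: [-0.8, -0.7, -0.8]
opening: 0.0884
```

```bash
python3 go.py 530,170,200,100.3 444.5,6.5,200,100.3 444.5,6.5,45,100.3
python3 - <<'E'
from h import *; from plant import vision
i=vision.camera_info("side"); p,d=vision.capture("side");R=cv2.Rodrigues(i["rvec"])[0];t=i["tvec"].ravel()
W=cloud(d,i["K"],R,t)
m=(np.hypot(W[...,0]-.452,W[...,1]-.317)<.06)&(abs(W[...,2]-.068)<.008)
q=W[m]; print(m.sum(),q.min(0),q.max(0),(q.min(0)+q.max(0))/2)
E
```

```text
t 9.38 pos [451.3 317.2 198.9] yaw 100.3 tilt [-0.001  0.001] F [-0.8 -0.7 -0.8] open 88.4 q [-0.61  0.5  -0.06  1.76  0.03  0.88  1.07]
530,170,200,100.3 -> [-159.   51.   -1.] [-0.001 -0.001 -0.001] rows 2.7
444.5,6.5,200,100.3 -> [-304.  -62.   -1.] [-0.001 -0.001 -0.001] rows 3.0
444.5,6.5,45,100.3 -> [-305.  -62.  154.] [-0.001 -0.001 -0.001] rows 2.5
203 [0.42155376 0.28743261 0.06011423] [0.47709992 0.34468864 0.07064431] [0.44932684 0.31606063 0.06537927]
```

Jar placed. Now the slim bottle.

Request:
send_rows(
  targets=[
    [-50, 16, -1, 0, 0, 0, 0.9],
    [-105, 34, -1, 0, 0, 0, 0.9],
    [-159, 51, -1, 0, 0, 0, 0.9],
    [-200, 25, -1, 0, 0, 0, 0.9],
    [-245, -12, -1, 0, 0, 0, 0.9],
    [-290, -50, -1, 0, 0, 0, 0.9],
    [-304, -62, -1, 0, 0, 0, 0.9],
    [-304, -62, -1, 0, 0, 0, 0.9],
    [-304, -62, -1, 0, 0, 0, 0.9],
    [-304, -62, 40, 0, 0, 0, 0.9],
    [-304, -62, 80, 0, 0, 0, 0.9],
    [-304, -62, 115, 0, 0, 0, 0.9],
    [-304, -62, 140, 0, 0, 0, 0.9],
    [-304, -62, 154, 0, 0, 0, 0.9],
    [-304, -62, 154, 0, 0, 0, 0.9],
    [-304, -62, 154, 0, 0, 0, -1],
    [-304, -62, 154, 0, 0, 0, -1],
    [-304, -62, 154, 0, 0, 0, -1],
    [-304, -62, 154, 0, 0, 0, -1],
    [-304, -62, 154, 0, 0, 0, -1],
  ],
)

```text
time_s: 11.92
eef_pos: [0.4451, 0.0077, 0.0451]
orientation: [-2.013, -2.41, -0.003]
wrist_force: [0.2, 0.1, 0.1]
opening: 0.0428
```

Request:
send_rows(
  targets=[
    [0, 0, 0, 0, 0, 0, -1],
    [0, 0, 0, 0, 0, 0, -1],
    [0, 0, 0, 0, 0, 0, -1],
  ],
)

```text
time_s: 12.3
eef_pos: [0.4451, 0.0077, 0.045]
orientation: [-2.013, -2.41, -0.002]
wrist_force: [0.5, -0.2, 1.7]
opening: 0.0354
```

```bash
python3 go.py 444.5,6.5,205,100.3 540,170,205,100.3 530.2,331.6,205,100.3
```

```text
t 12.30 pos [445.1   7.7  45. ] yaw 100.3 tilt [0.    0.002] F [ 0.5 -0.2  1.7] open 35.4 q [-0.05  0.64 -0.03  2.18  0.04  0.32  1.64]
444.5,6.5,205,100.3 -> [  -1.   -1. -160.] [ 0.    -0.002 -0.001] rows 2.6
540,170,205,100.3 -> [ 143.  122. -160.] [ 0.    -0.002 -0.001] rows 3.0
530.2,331.6,205,100.3 -> [ 304.  142. -159.] [ 0.    -0.002 -0.001] rows 2.6
```

Request:
send_rows(
  targets=[
    [0, 0, -20, 0, 0, 0, -1],
    [0, 0, -60, 0, 0, 0, -1],
    [0, 0, -110, 0, 0, 0, -1],
    [0, 0, -150, 0, 0, 0, -1],
    [35, 30, -160, 0, 0, 0, -1],
    [72, 61, -160, 0, 0, 0, -1],
    [108, 92, -160, 0, 0, 0, -1],
    [143, 118, -160, 0, 0, 0, -1],
    [180, 127, -160, 0, 0, 0, -1],
    [220, 132, -160, 0, 0, 0, -1],
    [260, 137, -160, 0, 0, 0, -1],
    [290, 140, -160, 0, 0, 0, -1],
    [304, 142, -160, 0, 0, 0, -1],
    [304, 142, -160, 0, 0, 0, -1],
    [304, 142, -160, 0, 0, 0, -1],
    [304, 142, -160, 0, 0, 0, -1],
  ],
)

```text
time_s: 14.3
eef_pos: [0.5313, 0.3299, 0.2057]
orientation: [-2.017, -2.408, -0.001]
wrist_force: [0.4, -0.7, -0.6]
opening: 0.0356
```

```bash
python3 go.py 530.2,331.6,50,100.3
python3 - <<'E'
from plant import vision; import cv2
p,d=vision.capture("wrist"); cv2.imwrite("pics/w3.png",p[:,:,::-1])
E
```

```text
t 14.30 pos [531.3 329.9 205.7] yaw 100.1 tilt [0.    0.001] F [ 0.4 -0.7 -0.6] open 35.6 q [-0.56  0.61 -0.05  1.54  0.04  0.99  1.12]
530.2,331.6,50,100.3 -> [  2.  -1. 156.] [ 0.    -0.001 -0.003] rows 2.5
```

View pics/w3.png

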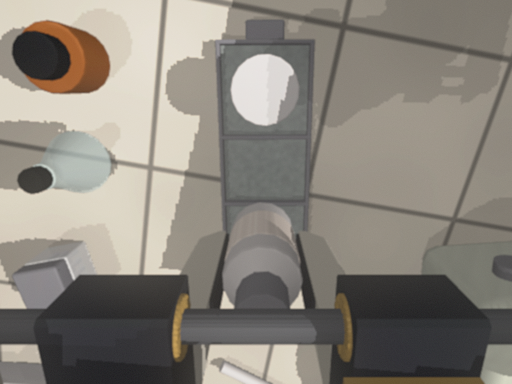

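The jar stands inside the large compartment at (264,90), the middle one is free at (265,168), and the bottle is held upright. Placing the bottle.

Request:
send_rows(
  targets=[
    [0, 0, 50, 0, 0, 0, -1],
    [0, 0, 100, 0, 0, 0, -1],
    [0, 0, 130, 0, 0, 0, -1],
    [0, 0, 145, 0, 0, 0, -1],
    [0, 0, 152, 0, 0, 0, -1],
    [0, 0, 154, 0, 0, 0, -1],
    [0, 0, 155, 0, 0, 0, -1],
    [0, 0, 155, 0, 0, 0, -1],
    [0, 0, 155, 0, 0, 0, -1],
    [0, 0, 155, 0, 0, 0, 0.5],
    [0, 0, 155, 0, 0, 0, 0.5],
    [0, 0, 155, 0, 0, 0, 0.5],
    [0, 0, 155, 0, 0, 0, 0.5],
    [0, 0, 155, 0, 0, 0, 0.5],
    [0, 0, 130, 0, 0, 0, 0.5],
    [0, 0, 90, 0, 0, 0, 0.5],
    [0, 0, 40, 0, 0, 0, 0.5],
    [0, 0, 0, 0, 0, 0, 0.5],
    [0, 0, 0, 0, 0, 0, 0.5],
    [0, 0, 0, 0, 0, 0, 0.5],
  ],
)

```text
time_s: 16.85
eef_pos: [0.53, 0.3314, 0.2048]
orientation: [-2.013, -2.41, 0.0]
wrist_force: [-0.5, -1.0, 0.1]
opening: 0.0697
```

```bash
python3 go.py 600,100,200,100.3 672,-140,200,100.3
python3 - <<'E'
from h import *
import cv2
for n in("scene","side"):
    p,d,K,R,t=load(n); W=cloud(d,K,R,t)
    m=(np.hypot(W[...,0]-.672,W[...,1]+.14)<.04)&(W[...,2]>.05)
    print(n,W[m].mean(0),m.sum())
    m=(np.hypot(W[...,0]-.672,W[...,1]+.14)<.03)&(abs(W[...,2]-.025)<.015)
    print("body",W[m].min(0),W[m].max(0))
p=load("scene")[0]; q=p[195:275,135:245,::-1]
cv2.imwrite("pics/drop.png",cv2.resize(q,None,fx=5,fy=5,interpolation=cv2.INTER_CUBIC))
E
```

```text
t 16.85 pos [530.  331.4 204.8] yaw 100.3 tilt [-0.001  0.001] F [-0.5 -1.   0.1] open 69.7 q [-0.56  0.61 -0.06  1.54  0.04  0.99  1.12]
600,100,200,100.3 -> [-240.   28.    4.] [-0.001 -0.001 -0.   ] rows 3.9
672,-140,200,100.3 -> [-489.   56.    4.] [-0.001 -0.001 -0.   ] rows 4.0
scene [ 0.67619412 -0.13986476  0.0575943 ] 49
body [ 0.67121148 -0.15539902  0.01064299] [ 0.69078794 -0.12567148  0.03939119]
side [ 0.66872648 -0.14311223  0.05722529] 46
body [ 0.65496385 -0.15655859  0.01074265] [ 0.68111576 -0.13308284  0.03992167]
```

View pics/drop.png

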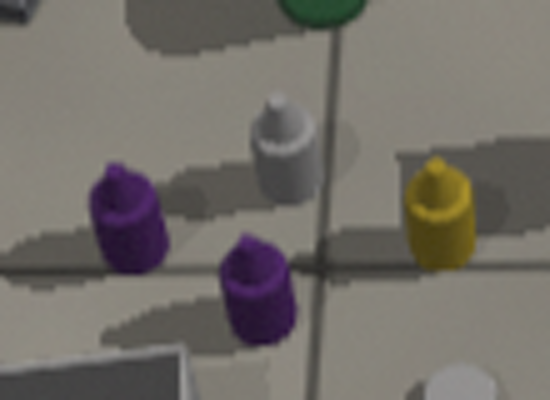

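The crop shows four bottles: purple (130,220), purple (258,290), yellow (440,215) and white (285,150). The white one is the dropper meant, since the purple and yellow ones are the look-alikes I was told to leave alone.

Request:
send_rows(
  targets=[
    [-50, 6, 4, 0, 0, 0, 0.3],
    [-105, 12, 4, 0, 0, 0, 0.3],
    [-160, 18, 4, 0, 0, 0, 0.3],
    [-215, 25, 4, 0, 0, 0, 0.3],
    [-270, 31, 4, 0, 0, 0, 0.3],
    [-325, 37, 4, 0, 0, 0, 0.3],
    [-380, 44, 4, 0, 0, 0, 0.3],
    [-435, 50, 4, 0, 0, 0, 0.3],
    [-475, 55, 4, 0, 0, 0, 0.3],
    [-490, 56, 4, 0, 0, 0, 0.3],
    [-490, 56, 4, 0, 0, 0, 0.3],
    [-490, 56, 4, 0, 0, 0, 0.3],
    [-490, 56, 4, 0, 0, 0, 0.3],
  ],
)

```text
time_s: 18.48
eef_pos: [0.6731, -0.1375, 0.2009]
orientation: [-2.008, -2.413, -0.004]
wrist_force: [0.2, -0.6, 0.5]
opening: 0.0607
```

```bash
python3 go.py 672,-141,34,100.3
python3 - <<'E'
from h import *; from plant import vision
i=vision.camera_info("wrist"); p,d=vision.capture("wrist"); R=cv2.Rodrigues(i["rvec"])[0];t=i["tvec"].ravel()
W=cloud(d,i["K"],R,t)
for nm,c,a,b in(("drop",(.672,-.141),.05,.07),("dropbody",(.672,-.141),.01,.045),("carton",(.671,-.0045),.063,.075)):
    m=(np.hypot(W[...,0]-c[0],W[...,1]-c[1])<.035)&(W[...,2]<b)&(W[...,2]>a)
    q=W[m]
    if len(q): print(nm,m.sum(),q.min(0),q.max(0),(q.min(0)+q.max(0))/2)
E
```

```text
t 18.48 pos [ 673.1 -137.5  200.9] yaw 100.5 tilt [0.    0.003] F [ 0.2 -0.6  0.5] open 60.7 q [ 0.2   0.71 -0.06  1.35  0.04  1.09  1.89]
672,-141,34,100.3 -> [ -4.  -2. 167.] [ 0.001 -0.003  0.003] rows 2.7
drop 285 [ 0.66397895 -0.14859522  0.05009927] [ 0.68081291 -0.13098326  0.06630398] [ 0.67239593 -0.13978924  0.05820162]
dropbody 575 [ 0.65777515 -0.15439881  0.01000716] [ 0.68663023 -0.12540947  0.04499253] [ 0.67220269 -0.13990414  0.02749984]
carton 2080 [ 0.64701888 -0.0199881   0.0630081 ] [0.69580513 0.01311466 0.07239951] [ 0.67141201 -0.00343672  0.06770381]
```

Request:
send_rows(
  targets=[
    [0, 0, 50, 0, 0, 0, 0.3],
    [0, 0, 100, 0, 0, 0, 0.3],
    [0, 0, 135, 0, 0, 0, 0.3],
    [0, 0, 155, 0, 0, 0, 0.3],
    [0, 0, 166, 0, 0, 0, 0.3],
    [0, 0, 166, 0, 0, 0, 0.3],
    [0, 0, 166, 0, 0, 0, -1],
    [0, 0, 166, 0, 0, 0, -1],
    [0, 0, 166, 0, 0, 0, -1],
    [0, 0, 166, 0, 0, 0, -1],
    [0, 0, 166, 0, 0, 0, -1],
    [0, 0, 166, 0, 0, 0, -1],
    [0, 0, 166, 0, 0, 0, -1],
    [0, 0, 140, 0, 0, 0, -1],
    [0, 0, 100, 0, 0, 0, -1],
    [0, 0, 50, 0, 0, 0, -1],
    [0, 0, 0, 0, 0, 0, -1],
    [0, 0, 0, 0, 0, 0, -1],
    [0, 0, 0, 0, 0, 0, -1],
  ],
)

```text
time_s: 20.9
eef_pos: [0.6721, -0.1401, 0.1993]
orientation: [-2.011, -2.409, -0.0]
wrist_force: [-0.5, 0.0, -1.0]
opening: 0.0295
```

```bash
python3 go.py 650,100,200,100.3 599,344,200,100.3 599,344,40,100.3
```

```text
t 20.90 pos [ 672.1 -140.1  199.3] yaw 100.3 tilt [-0.003  0.002] F [-0.5  0.  -1. ] open 29.5 q [ 0.2   0.71 -0.05  1.35  0.04  1.09  1.89]
650,100,200,100.3 -> [240.  21.  -0.] [-0.002 -0.003 -0.   ] rows 3.9
599,344,200,100.3 -> [489.  14.   1.] [-0.002 -0.003 -0.   ] rows 4.0
599,344,40,100.3 -> [489.  15. 161.] [-0.002 -0.003 -0.   ] rows 2.6
```

Request:
send_rows(
  targets=[
    [45, 4, 0, 0, 0, 0, -1],
    [95, 8, 0, 0, 0, 0, -1],
    [145, 13, 0, 0, 0, 0, -1],
    [195, 17, 0, 0, 0, 0, -1],
    [245, 21, 0, 0, 0, 0, -1],
    [295, 20, 0, 0, 0, 0, -1],
    [345, 18, 0, 0, 0, 0, -1],
    [395, 17, 0, 0, 0, 0, -1],
    [445, 15, 0, 0, 0, 0, -1],
    [475, 14, 0, 0, 0, 0, -1],
    [489, 14, 0, 0, 0, 0, -1],
    [489, 14, 0, 0, 0, 0, -1],
    [489, 14, 0, 0, 0, 0, -1],
    [489, 14, 0, 0, 0, 0, -1],
  ],
)

```text
time_s: 22.65
eef_pos: [0.6007, 0.3411, 0.2016]
orientation: [-2.017, -2.408, -0.001]
wrist_force: [0.7, 0.0, -0.1]
opening: 0.0294
```

Request:
send_rows(
  targets=[
    [0, 0, 50, 0, 0, 0, -1],
    [0, 0, 100, 0, 0, 0, -1],
    [0, 0, 135, 0, 0, 0, -1],
    [0, 0, 150, 0, 0, 0, -1],
    [0, 0, 157, 0, 0, 0, -1],
    [0, 0, 160, 0, 0, 0, -1],
    [0, 0, 161, 0, 0, 0, -1],
    [0, 0, 161, 0, 0, 0, -1],
    [0, 0, 161, 0, 0, 0, -1],
    [0, 0, 161, 0, 0, 0, 0.3],
    [0, 0, 161, 0, 0, 0, 0.3],
    [0, 0, 161, 0, 0, 0, 0.3],
    [0, 0, 161, 0, 0, 0, 0.3],
    [0, 0, 161, 0, 0, 0, 0.3],
    [0, 0, 135, 0, 0, 0, 0.3],
    [0, 0, 90, 0, 0, 0, 0.3],
    [0, 0, 40, 0, 0, 0, 0.3],
    [0, 0, 0, 0, 0, 0, 0.3],
    [0, 0, 0, 0, 0, 0, 0.3],
    [0, 0, 0, 0, 0, 0, 0.3],
  ],
)

```text
time_s: 25.15
eef_pos: [0.599, 0.3429, 0.2007]
orientation: [-2.013, -2.41, 0.0]
wrist_force: [-0.4, -0.4, -0.1]
opening: 0.0601
```

```bash
python3 go.py 684.7,135,200,111
python3 - <<'E'
from plant import vision; import cv2
p,d=vision.capture("side"); cv2.imwrite("pics/s2.png",cv2.resize(p[60:230,80:330,::-1],None,fx=3,fy=3,interpolation=cv2.INTER_CUBIC))
E
```

```text
t 25.15 pos [599.  342.9 200.7] yaw 100.3 tilt [-0.002  0.001] F [-0.4 -0.4 -0.1] open 60.1 q [-0.53  0.71 -0.04  1.34  0.03  1.09  1.18]
684.7,135,200,111 -> [-220.   47.    0.] [-0.001 -0.001 -0.187] rows 3.6
```

View pics/s2.png

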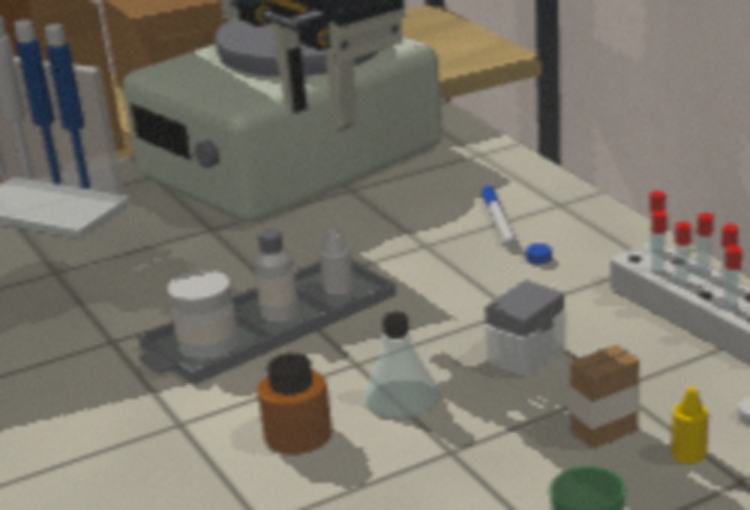

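Jar (203,315), bottle (277,278) and dropper (335,265) stand upright in their tray3 compartments, and amber and flask haven't moved. Next is the tip box: at 21° yaw, gripped across its 46 mm.

Request:
send_rows(
  targets=[
    [-50, 11, 0, 0, 0, -0.05, 0.9],
    [-100, 22, 0, 0, 0, -0.1, 0.9],
    [-150, 32, 0, 0, 0, -0.187, 0.9],
    [-195, 42, 0, 0, 0, -0.187, 0.9],
    [-220, 47, 0, 0, 0, -0.187, 0.9],
    [-220, 47, 0, 0, 0, -0.187, 0.9],
    [-220, 47, 0, 0, 0, -0.187, 0.9],
    [-220, 47, 0, 0, 0, -0.187, 0.9],
    [-220, 47, 0, 0, 0, -0.187, 0.9],
  ],
)

```text
time_s: 26.32
eef_pos: [0.6846, 0.1372, 0.2014]
orientation: [-1.775, -2.59, -0.004]
wrist_force: [-0.7, -0.7, 0.6]
opening: 0.0884
```

```bash
python3 go.py 684.7,135,36,111
python3 - <<'E'
from h import *; from plant import vision
i=vision.camera_info("wrist"); p,d=vision.capture("wrist"); R=cv2.Rodrigues(i["rvec"])[0];t=i["tvec"].ravel()
W=cloud(d,i["K"],R,t)
m=(np.hypot(W[...,0]-.685,W[...,1]-.135)<.055)&(abs(W[...,2]-.06)<.006)
print(m.sum(),cv2.minAreaRect((W[m][:,:2]*1000).astype(np.float32)))
E
```

```text
t 26.32 pos [684.6 137.2 201.4] yaw 111.1 tilt [-0.     0.003] F [-0.7 -0.7  0.6] open 88.4 q [-0.18  0.73 -0.1   1.31  0.07  1.11  1.66]
684.7,135,36,111 -> [ -3.  -1. 165.] [ 0.001 -0.003  0.002] rows 2.6
3484 ((684.6095581054688, 136.39382934570312), (61.73873519897461, 46.03614044189453), 20.898662567138672)
```

Request:
send_rows(
  targets=[
    [0, 0, 50, 0, 0, 0, 0.9],
    [0, 0, 100, 0, 0, 0, 0.9],
    [0, 0, 135, 0, 0, 0, 0.9],
    [0, 0, 155, 0, 0, 0, 0.9],
    [0, 0, 165, 0, 0, 0, 0.9],
    [0, 0, 165, 0, 0, 0, 0.9],
    [0, 0, 165, 0, 0, 0, -1],
    [0, 0, 165, 0, 0, 0, -1],
    [0, 0, 165, 0, 0, 0, -1],
    [0, 0, 165, 0, 0, 0, -1],
    [0, 0, 165, 0, 0, 0, -1],
    [0, 0, 165, 0, 0, 0, -1],
    [0, 0, 165, 0, 0, 0, -1],
    [0, 0, 165, 0, 0, 0, -1],
    [0, 0, 140, 0, 0, 0, -1],
    [0, 0, 100, 0, 0, 0, -1],
    [0, 0, 50, 0, 0, 0, -1],
    [0, 0, 0, 0, 0, 0, -1],
    [0, 0, 0, 0, 0, 0, -1],
    [0, 0, 0, 0, 0, 0, -1],
  ],
)

```text
time_s: 28.88
eef_pos: [0.6842, 0.1349, 0.2]
orientation: [-1.778, -2.587, 0.0]
wrist_force: [-0.9, 0.5, -1.4]
opening: 0.0457
```

```bash
python3 go.py 600,-80,200,90 457,-290.5,200,76.3 457,-290.5,40,76.3
```

```text
t 28.88 pos [684.2 134.9 200. ] yaw 111.0 tilt [-0.002  0.001] F [-0.9  0.5 -1.4] open 45.7 q [-0.17  0.73 -0.1   1.31  0.07  1.11  1.66]
600,-80,200,90 -> [-171. -156.   -0.] [-0.002 -0.002  0.366] rows 3.7
457,-290.5,200,76.3 -> [-316. -365.   -0.] [-0.002 -0.001  0.605] rows 4.1
457,-290.5,40,76.3 -> [-316. -364.  160.] [-0.002 -0.001  0.605] rows 2.6
```

Request:
send_rows(
  targets=[
    [-35, -31, 0, 0, 0, 0.08, -1],
    [-70, -63, 0, 0, 0, 0.16, -1],
    [-105, -95, 0, 0, 0, 0.24, -1],
    [-140, -127, 0, 0, 0, 0.32, -1],
    [-171, -158, 0, 0, 0, 0.4, -1],
    [-200, -198, 0, 0, 0, 0.45, -1],
    [-228, -238, 0, 0, 0, 0.5, -1],
    [-256, -278, 0, 0, 0, 0.55, -1],
    [-284, -318, 0, 0, 0, 0.6, -1],
    [-306, -350, 0, 0, 0, 0.605, -1],
    [-316, -365, 0, 0, 0, 0.605, -1],
    [-316, -365, 0, 0, 0, 0.605, -1],
    [-316, -365, 0, 0, 0, 0.605, -1],
    [-316, -365, 0, 0, 0, 0.605, -1],
    [-316, -365, 0, 0, 0, 0.605, -1],
  ],
)

```text
time_s: 30.75
eef_pos: [0.4583, -0.2894, 0.2004]
orientation: [-2.467, -1.943, -0.003]
wrist_force: [-0.1, -0.2, 0.4]
opening: 0.0459
```

```bash
python3 go.py 457,-290.5,40,76.3
python3 - <<'E'
from h import *; from plant import vision
i=vision.camera_info("wrist"); p,d=vision.capture("wrist"); R=cv2.Rodrigues(i["rvec"])[0];t=i["tvec"].ravel()
np.savez("w4.npz",p=p,d=d,K=i["K"],R=R,t=t); cv2.imwrite("pics/w4.png",p[:,:,::-1])
c,s=np.cos(np.radians(-13.7)),np.sin(np.radians(-13.7))
for y in(46,-46): print(proj([.491+(-116+35)*.001*c-y*.001*s,-.2987-.081*s+y*.001*c,.014],i["K"],R,t))
E
```

```text
t 30.75 pos [ 458.3 -289.4  200.4] yaw 76.4 tilt [0.    0.002] F [-0.1 -0.2  0.4] open 45.9 q [ 0.48  0.49  0.06  1.79 -0.04  0.87  1.9 ]
457,-290.5,40,76.3 -> [ -2.  -1. 160.] [-0.    -0.002  0.003] rows 2.6
[307.19386556 125.73774161]
[212.25177795 125.49642585]
```

View pics/w4.png

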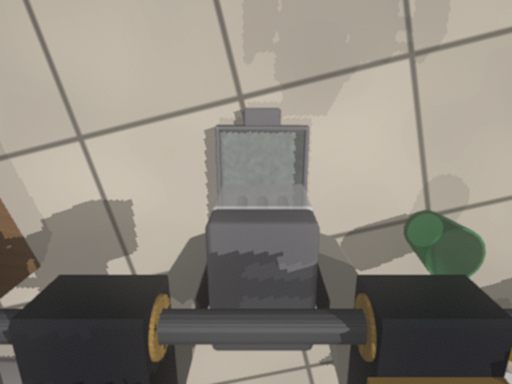

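The tip box is held squarely, and tray2's corners at (216,126) and (309,126) sit within about 3 px of the prediction. I'll shift 2 mm and place it.

Request:
send_rows(
  targets=[
    [2, 0, 50, 0, 0, 0, -1],
    [2, 0, 100, 0, 0, 0, -1],
    [2, 0, 135, 0, 0, 0, -1],
    [2, 0, 150, 0, 0, 0, -1],
    [2, 0, 157, 0, 0, 0, -1],
    [2, 0, 159, 0, 0, 0, -1],
    [2, 0, 160, 0, 0, 0, -1],
    [2, 0, 160, 0, 0, 0, -1],
    [2, 0, 160, 0, 0, 0, -1],
    [2, 0, 160, 0, 0, 0, 0.8],
    [2, 0, 160, 0, 0, 0, 0.8],
    [2, 0, 160, 0, 0, 0, 0.8],
    [2, 0, 160, 0, 0, 0, 0.8],
    [2, 0, 160, 0, 0, 0, 0.8],
    [2, 0, 135, 0, 0, 0, 0.8],
    [2, 0, 90, 0, 0, 0, 0.8],
    [2, 0, 40, 0, 0, 0, 0.8],
    [2, 0, 0, 0, 0, 0, 0.8],
    [2, 0, 0, 0, 0, 0, 0.8],
    [2, 0, 0, 0, 0, 0, 0.8],
  ],
)

```text
time_s: 33.3
eef_pos: [0.4574, -0.2881, 0.1997]
orientation: [-2.468, -1.939, -0.001]
wrist_force: [0.3, -0.3, 0.1]
opening: 0.0836
```

```bash
python3 go.py 671,-4,200,90 671,-4,40,90
```

```text
t 33.30 pos [ 457.4 -288.1  199.7] yaw 76.3 tilt [-0.001  0.003] F [ 0.3 -0.3  0.1] open 83.6 q [ 0.48  0.49  0.06  1.79 -0.04  0.86  1.89]
671,-4,200,90 -> [327. 140.   0.] [-0.002 -0.003 -0.239] rows 5.7
671,-4,40,90 -> [326. 141. 160.] [-0.002 -0.003 -0.239] rows 2.6
```

Request:
send_rows(
  targets=[
    [46, 20, 0, 0, 0, -0.05, 0.3],
    [95, 41, 0, 0, 0, -0.1, 0.3],
    [145, 62, 0, 0, 0, -0.15, 0.3],
    [195, 83, 0, 0, 0, -0.2, 0.3],
    [245, 105, 0, 0, 0, -0.239, 0.3],
    [295, 126, 0, 0, 0, -0.239, 0.3],
    [318, 136, 0, 0, 0, -0.239, 0.3],
    [327, 140, 0, 0, 0, -0.239, 0.3],
    [327, 140, 0, 0, 0, -0.239, 0.3],
    [327, 140, 0, 0, 0, -0.239, 0.3],
    [327, 140, 0, 0, 0, -0.239, 0.3],
    [327, 140, 0, 0, 0, -0.239, 0.3],
  ],
)

```text
time_s: 34.8
eef_pos: [0.6711, -0.0049, 0.2013]
orientation: [-2.222, -2.22, -0.002]
wrist_force: [0.4, -0.6, -0.0]
opening: 0.0607
```

```bash
python3 go.py 671,-4,42,90
python3 - <<'E'
from h import *; from plant import vision
i=vision.camera_info("wrist"); p,d=vision.capture("wrist"); R=cv2.Rodrigues(i["rvec"])[0];t=i["tvec"].ravel()
W=cloud(d,i["K"],R,t)
m=(np.hypot(W[...,0]-.671,W[...,1]+.004)<.045)&(abs(W[...,2]-.07)<.006)
print(m.sum(),cv2.minAreaRect((W[m][:,:2]*1000).astype(np.float32)))
E
```

```text
t 34.80 pos [671.1  -4.9 201.3] yaw 89.9 tilt [0.    0.002] F [ 0.4 -0.6 -0. ] open 60.7 q [-0.02  0.68 -0.01  1.4   0.    1.06  1.54]
671,-4,42,90 -> [  1.  -0. 159.] [ 0.    -0.002 -0.001] rows 2.5
2055 ((671.398193359375, -2.892608642578125), (48.0024528503418, 31.92375946044922), 0.8826588988304138)
```

Request:
send_rows(
  targets=[
    [1, 0, 50, 0, 0, -0.015, 0.3],
    [1, 0, 100, 0, 0, -0.015, 0.3],
    [1, 0, 135, 0, 0, -0.015, 0.3],
    [1, 0, 152, 0, 0, -0.015, 0.3],
    [1, 0, 159, 0, 0, -0.015, 0.3],
    [1, 0, 159, 0, 0, -0.015, 0.3],
    [1, 0, 159, 0, 0, -0.015, -1],
    [1, 0, 159, 0, 0, -0.015, -1],
    [1, 0, 159, 0, 0, -0.015, -1],
    [1, 0, 159, 0, 0, -0.015, -1],
    [1, 0, 159, 0, 0, -0.015, -1],
    [1, 0, 159, 0, 0, -0.015, -1],
    [1, 0, 159, 0, 0, -0.015, -1],
    [1, 0, 135, 0, 0, -0.015, -1],
    [1, 0, 95, 0, 0, -0.015, -1],
    [1, 0, 45, 0, 0, -0.015, -1],
    [1, 0, 0, 0, 0, -0.015, -1],
    [1, 0, 0, 0, 0, -0.015, -1],
    [1, 0, 0, 0, 0, -0.015, -1],
  ],
)

```text
time_s: 37.22
eef_pos: [0.6704, -0.0029, 0.1995]
orientation: [-2.202, -2.236, 0.001]
wrist_force: [-0.9, -0.3, -2.2]
opening: 0.032
```

```bash
python3 go.py 534.5,-306.5,200,76.3 534.5,-306.5,47,76.3
```

```text
t 37.23 pos [670.4  -2.9 199.5] yaw 90.9 tilt [-0.003  0.002] F [-0.9 -0.3 -2.2] open 32.0 q [-0.02  0.68 -0.01  1.4   0.01  1.06  1.55]
534.5,-306.5,200,76.3 -> [-301. -141.   -1.] [-0.003 -0.002  0.254] rows 5.3
534.5,-306.5,47,76.3 -> [-302. -140.  152.] [-0.003 -0.002  0.254] rows 2.4
```

Request:
send_rows(
  targets=[
    [-42, -20, 0, 0, 0, 0.05, -1],
    [-87, -41, 0, 0, 0, 0.1, -1],
    [-132, -62, 0, 0, 0, 0.15, -1],
    [-177, -83, 0, 0, 0, 0.2, -1],
    [-222, -104, 0, 0, 0, 0.254, -1],
    [-265, -124, 0, 0, 0, 0.254, -1],
    [-290, -136, 0, 0, 0, 0.254, -1],
    [-301, -141, 0, 0, 0, 0.254, -1],
    [-301, -141, 0, 0, 0, 0.254, -1],
    [-301, -141, 0, 0, 0, 0.254, -1],
    [-301, -141, 0, 0, 0, 0.254, -1],
    [-301, -141, 0, 0, 0, 0.254, -1],
  ],
)

```text
time_s: 38.72
eef_pos: [0.5355, -0.3051, 0.2004]
orientation: [-2.467, -1.942, -0.003]
wrist_force: [0.6, -0.0, -0.7]
opening: 0.0323
```

```bash
python3 go.py 534.5,-306.5,46,76.3
python3 - <<'E'
from plant import vision; import cv2
p,d=vision.capture("wrist"); cv2.imwrite("pics/w5.png",p[:,:,::-1])
E
```

```text
t 38.73 pos [ 535.5 -305.1  200.4] yaw 76.4 tilt [0.    0.002] F [ 0.6 -0.  -0.7] open 32.3 q [ 0.45  0.6   0.05  1.58 -0.04  0.97  1.85]
534.5,-306.5,46,76.3 -> [ -2.  -1. 154.] [-0.    -0.002  0.002] rows 2.5
```

View pics/w5.png

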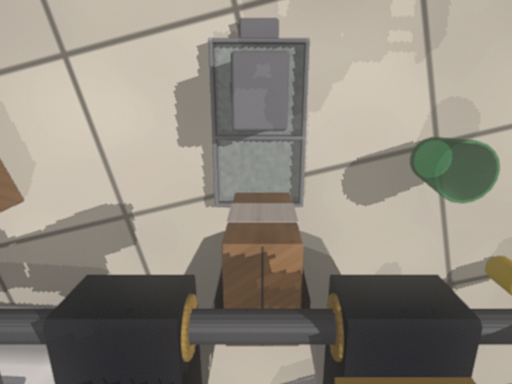

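The tip box (262,90) stands within the large compartment, and the small one (260,172) is free. Placing the carton.

Request:
send_rows(
  targets=[
    [0, 0, 50, 0, 0, 0, -1],
    [0, 0, 100, 0, 0, 0, -1],
    [0, 0, 130, 0, 0, 0, -1],
    [0, 0, 145, 0, 0, 0, -1],
    [0, 0, 151, 0, 0, 0, -1],
    [0, 0, 153, 0, 0, 0, -1],
    [0, 0, 154, 0, 0, 0, -1],
    [0, 0, 154, 0, 0, 0, -1],
    [0, 0, 154, 0, 0, 0, -1],
    [0, 0, 154, 0, 0, 0, 0.5],
    [0, 0, 154, 0, 0, 0, 0.5],
    [0, 0, 154, 0, 0, 0, 0.5],
    [0, 0, 154, 0, 0, 0, 0.5],
    [0, 0, 154, 0, 0, 0, 0.5],
    [0, 0, 130, 0, 0, 0, 0.5],
    [0, 0, 90, 0, 0, 0, 0.5],
    [0, 0, 40, 0, 0, 0, 0.5],
    [0, 0, 0, 0, 0, 0, 0.5],
    [120, 60, -40, 0, 0, 0, 0.5],
    [120, 60, -40, 0, 0, 0, 0.5],
  ],
)

```text
time_s: 41.28
eef_pos: [0.6129, -0.2146, 0.2376]
orientation: [-2.473, -1.938, -0.003]
wrist_force: [0.9, -0.6, -0.6]
opening: 0.0696
```

Request:
send_rows(
  targets=[
    [100, 50, -40, 0, 0, 0, 0.5],
    [100, 50, -40, 0, 0, 0, 0.5],
    [100, 50, -40, 0, 0, 0, 0.5],
    [100, 50, -40, 0, 0, 0, 0.5],
  ],
)

```text
time_s: 41.78
eef_pos: [0.6839, -0.1301, 0.2758]
orientation: [-2.469, -1.94, 0.001]
wrist_force: [0.3, -1.6, 1.0]
opening: 0.0696
```

Run:
```python
from h import *; from plant import vision
np.set_printoptions(precision=1,suppress=True)
C={"jar":(452,317,64),"bottle":(530,331,86),"dropper":(599,343,64),"tipbox":(457,-288,60),"carton":(534,-306,70)}
T={"jar":(521.3,330,10.3),"tipbox":(491.5,-296.5,-13.7)};T["bottle"]=T["dropper"]=T["jar"];T["carton"]=T["tipbox"]
B={"flask":(557,138,82),"amber":(456,137.5,72),"beaker":(563,-132.5,65)}
ims=[]
for n in("scene","side"):
    i=vision.camera_info(n);p,d=vision.capture(n);R=cv2.Rodrigues(i["rvec"])[0];t=i["tvec"].ravel()
    W=cloud(d,i["K"],R,t)*1000; ims.append(cv2.resize(p[:,:,::-1],(800,600),interpolation=cv2.INTER_CUBIC))
    for k,c in {**C,**B}.items():
        m=(np.hypot(W[...,0]-c[0],W[...,1]-c[1])<45)&(W[...,2]>c[2]-8)&(W[...,2]<c[2]+14)
        q=W[m]
        if len(q)<5: print(n,k,"few"); continue
        o=(q.min(0)+q.max(0))[:2]/2; s=""
        if k in T:
            a=np.radians(T[k][2]); v=o-T[k][:2]; s=np.array([v[0]*np.cos(a)+v[1]*np.sin(a),-v[0]*np.sin(a)+v[1]*np.cos(a)])
        print(n,k,o,"ztop %.1f"%np.percentile(q[:,2],95),"tray xy",s)
cv2.imwrite("pics/f1.png",ims[0][200:500]);cv2.imwrite("pics/f2.png",ims[1])
a=np.vstack([ims[0][190:430,130:700],ims[1][200:560,180:750]]);cv2.imwrite("pics/fin.png",a)
```

```text
scene jar [453.3 316.6] ztop 71.6 tray xy [-69.3  -1. ]
scene bottle [530.9 330.6] ztop 92.8 tray xy [ 9.6 -1.1]
scene dropper [602.5 342.9] ztop 70.6 tray xy [82.2 -1.8]
scene tipbox [ 459.9 -289.1] ztop 66.3 tray xy [-32.5  -0.3]
scene carton [ 537.1 -307.3] ztop 76.3 tray xy [46.8  0.3]
scene flask [560.  137.8] ztop 84.3 tray xy 
scene amber [459.2 137.5] ztop 75.3 tray xy 
scene beaker [ 564.7 -132.9] ztop 66.9 tray xy 
side jar [449.8 316.2] ztop 69.6 tray xy [-72.8  -0.8]
side bottle [527.9 329.8] ztop 91.2 tray xy [ 6.4 -1.4]
side dropper [595.4 340.4] ztop 67.6 tray xy [74.8 -3. ]
side tipbox [ 456.  -289.9] ztop 65.4 tray xy [-36.1  -2. ]
side carton [ 532.6 -306.9] ztop 75.3 tray xy [42.4 -0.3]
side flask [554.6 136.7] ztop 83.0 tray xy 
side amber [455.4 136.5] ztop 73.3 tray xy 
side beaker [ 562.6 -132.8] ztop 65.9 tray xy
```

View pics/fin.png

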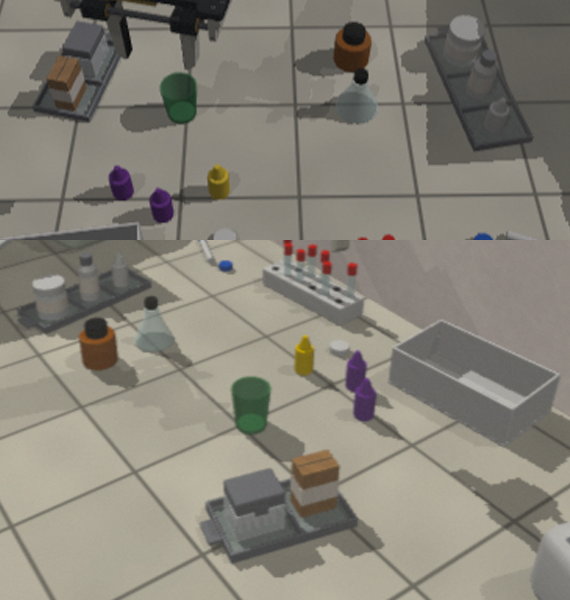

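All five stand upright in the right compartments, with top heights at about the floor plus the item height. The bystanders haven't moved, and the gripper is clear of everything.

```bash
python3 -c "
from plant import manip; print(manip.hand_in())"
```

```text
the job is handed in; nothing more can be done
None
```

Both trays are made up and the job is handed in, at about 42 s of the 128 s allowed. I placed the jar, slim bottle and white dropper in tray3, then the tip box and carton in tray2, in that order.

- **Position and height:** My last camera checks put every item within about 4 mm of its compartment centre. Top heights match each item standing upright on the tray floor, with a reading bias of about 2–3 mm.
- **Bystanders:** The flask, amber bottle and beaker read as unmoved to within about 1 mm. I did not touch the purple and yellow look-alikes.
- **Disagreements:** The scene and side cameras differed by about 2–7 mm in x. The wrist view put tray3 about 3–6 mm and tray2 about 2–3 mm further in y than the first estimate. I used averages plus that correction, well inside the clearances.
- **Forces:** The wrist force readings at the end of each move stayed below about 3 N. Nothing failed.

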